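# Load the slide cassette into the slide scanner and latch it

## Task

Slide the grey slide cassette along its track into the slide scanner until it is fully home against the stop, pushing on its centre line because it jams when pushed off-centre; keep it in the track and do not force it. Then turn both black latch knobs to their end stops so that their steel arms lie across behind the cassette, and let go. Leave the other things on the bench undisturbed.

Things in the scene. Friction and masses are not known exactly. Their poses are not given: they have to be found in the camera images.
- scanner: Slide scanner fixed on the bench: cream bed plate 8 mm thick, x -180 to 240 mm, y -125 to 125 mm. Origin: at bench height (z=0) on the track's centre line; x axis = direction of insertion, y to its left, z up. A cream hood 90 mm high covers x 100 to 240 mm; the cassette's front enters under its roof (50 mm up) and meets a rigid stop at x = 140 mm. The track's -x end is open.
- cassette: Grey plastic cassette with four glass slides, loose in the track, 0.28 to 0.56 kg, 120 mm long (x, insertion), 124 wide, 32 high. Origin: centre of its underside. Side shoes 60 mm long make it 130 mm wide (1.5 mm play each side). Starts 100 to 140 mm short of home. Pushed within 15 mm of its centre line it slides with a few N; 35 mm or more off, it cocks and wedges fast.
- push_pad (a point): Middle of the flat rear face of the cassette's push pad, 24 mm above the bench (cassette x = -68 mm, y = 0); axes as the cassette's. The pad stands 8 mm proud in the middle of the rear (-x) face, 30 mm wide, 12 to 36 mm above the bench.
- home (a point): Where push_pad lies when the cassette is fully home: scanner x = 12 mm, y = 0, 24 mm up; axes as the scanner's. (The cassette's origin is then at scanner x = 80 mm.) The track floor is 8 mm above the bench, between two rubber-lined aluminium guide rails with inner faces at y = +-66.5 mm, 12 mm wide, tops 19 mm up, from scanner x = -170 to 140 mm.
- latch_a_grip (a point): Grip point of latch knob A, on its upright axis at scanner x = 10, y = 98 mm, 64 mm above the bench. Black grip bar 52 mm long, 14 thick, 42 to 72 mm up. Below it, turning with it: steel hub 28 mm across and steel arm reaching 62 mm from the axis, 14 wide, 21 to 31 mm up. Site x axis: along bar and arm, towards the arm's tip; z up.
- latch_b_grip (a point): The same point on latch knob B, the mirror image of A, at scanner x = 10 mm, y = -98 mm, 64 mm above the bench.
- latch_a (a joint): Turn of knob A, rad, counter-clockwise from above. 0 = open stop: arm points back to scanner -x, leaning 0.17 rad towards the track. 1.4 = end stop: arm points straight across to scanner -y, 3 mm behind the rear face of a cassette that is home (if not home the arm meets it). Starts at 0 to 0.2. Stiff (about 0.1 N m), stays where left.
- latch_b (a joint): The same for knob B, mirrored: 0 = open, 1.4 = end stop (arm points to scanner +y); grows clockwise from above. Starts at 0 to 0.2.
- reagent: Bystander: small bottle, 50 mm diameter, 115 mm high, standing beside the scanner beyond knob B (scanner x about -10, y about -200 mm). Origin under its centre.
- slide_box: Bystander: cardboard box 85 x 55 x 32 mm behind the track's entry (scanner x about -265, y about -75 mm). Origin under its centre.
- pipettor: Bystander: white hand pipettor, 205 mm long, 26 mm wide, 22 mm high, lying about across the track's direction behind its entry (scanner x about -260, y about +90 mm). Origin on its underside, 85 mm from its thick end; its x axis points to its tip.
- specimen_jar: Bystander: jar with lid, 48 mm diameter, 62 mm high, standing on the scanner's hood (90 mm above the bench). Origin under its centre.
- wash_bottle: Bystander: white bottle, 70 mm diameter, 150 mm high, standing on the bench to the robot's left. Origin under its centre.
Not all that is in view belongs to the job. Of the things shaped like the cassette, the grey one is meant.

How it is judged:
By the outcome, as a careful person would: the job done as asked, in the order asked, and still so for the second after the job is handed in, with the robot touching nothing.
It also fails if it takes over 67 s, if anything falls off the work surface, if the arm or the gripper's body presses on something with over 40 N, if the wrist force passes 120 N, or if a joint passes its speed limit or range.

## Robot

A 6-joint arm with a two-finger parallel gripper is mounted at the origin on the work surface. World frame = base frame: x ahead of the robot, y to its left, z up, the work surface at z = 0. Lengths are in m, angles in rad, forces in N, time in s.
With the tool pointing down it reaches from about 0.3 to 0.75 m from the base axis. Payload 8.5 kg.
Tool frame: the origin (TCP) lies midway between the tips of the shut fingers; the grasp point (between the pads) lies 19 mm behind it; z points along the fingers, y is the line along which they close (so a half turn about z gives the same grasp; the last joint's range is limited). The gripper opens to 85 mm and grips with 20 to 120 N. Pads are 22 mm wide; open, the fingers measure 114 mm over their backs; the gripper's body (76 mm by 85 mm) begins 54 mm behind the grasp point. The pads swing forward as they close: fully open they stand 13 mm farther back than shut.
Start: joints at [1.125, 0.381, 1.297, -0, 1.464, -0.215], TCP at [0.126, 0.535, 0.231] pointing down, gripper open.
Joint ranges: [-3.11, 3.11], [-0.89, 2.33], [0.22, 2.48], [-1.42, 4.56], [0.17, 2.85], [-2.88, 2.88]. Speed limits (rad/s): [2.39, 2.39, 3.14, 3.14, 3.14, 3.14].

## Interface

Orientations are given as a rotation vector (axis times angle).
In Python, from workcell import r, eyes gives the robot as it stands.
- The arm moves only by the tool carry_out, never from a script. Its argument "series" is a list of rows, each a list of 7 numbers: the turn, a rotation vector about the tool's x, y, z in rad, then the shift along the tool's x, y, z in mm, then the opening, from 0 (shut) to 1 (fully open). In form: [[ax, ay, az, x, y, z, fingers], ...]. A call has 1 to 10 rows; each row shifts and turns the commanded pose from where the row before left it, along the tool's axes as they then stand; what a row does not reach is not made up. A row lasts 1/12 s, in which the tool goes at most 41.7 mm and 7.16 degrees, less where a joint would pass 70% of its speed; a pose out of reach is approached as far as the arm can. A call is refused whole if a number of a shift passes 41.7 or a number of a turn 0.125, either way. A call with a gripper value outside its range is refused whole. The fingers move at their own pace and stop on an object; "grip_force" is the grip in N (left out, the last holds). Time passes only in rows, so rows that do not move let the fingers close. It gives the time, the measured TCP pose, the force, the opening and the grip force at its end, in the units of the state.
- r.get_obs(): the state, without advancing time (a new reading comes with each control period).
- eyes.camera(name): name is "side" or "top" or "wrist"; returns a dict with "color" (420x560x3 uint8, red, green, blue), "camera_matrix" (3x3 intrinsics, pixels), "D" ([k1, k2, p1, p2, k3] as OpenCV has them; the pictures are not rectified), "origin" and "orientation" of the camera in the world; the wrist camera has in their place "mount" (4x4, takes a point from camera to tool coordinates, whose origin is the TCP and whose axes are the flange's). Camera axes: x right, y down, z forward; pixel columns grow to the right and rows downward; lengths in m; the calibration is good to about 2 mm. A picture is of the moment at which its call begins: read the wrist's pose just before it. There is no depth.
- r.finish_job(): hands the job in; it is judged then, once.
The state is a dict: "clock": time; "q": joint angles; "qvel": joint speeds; "tau": joint torques, N m; "tcp_pos": TCP position; "orientation": TCP orientation; "force": force on the tool from outside, world axes, zero at the start; "ft_torque": the same for the moment, N m; "width": finger opening in m; "grip_force": force on a finger pad.
Only numpy, scipy, OpenCV 4.12 (cv2) and the standard library are available. Lean on these libraries where they do the work, as an engineer would, in place of code of your own. Each camera call takes 0.05 s, during which the arm holds its last target. There are 200 camera calls.

## Working session

There is one attempt and no reset: what is moved stays moved. The work goes in short steps, Python scripts to look and compute and a tool call to move; the robot and the scene stay as the last step left them, time stands still between calls to the robot, and variables do not carry over. Pictures are saved under pics/ and viewed, at most 10 in all, crops included, and the job is handed in when it is done.

Besides the shell and the picture viewer there is one more tool, called after ">>>" by a JSON object that holds its "method" and its "body", one argument or row to a line. carry_out: Moves the arm, as the interface text tells. Its arguments: {"type":"object","properties":{"series":{"type":"array"},"grip_force":{"type":"number"}},"required":["series"]}

```bash
mkdir -p pics
python3 - <<'E'
from workcell import r, eyes
import cv2, numpy as np
o=r.get_obs(); print({k:np.round(v,3).tolist() for k,v in o.items()})
for n in ("top","side"):
    c=eyes.camera(n); cv2.imwrite(f"pics/{n}0.png",cv2.cvtColor(c["color"],cv2.COLOR_RGB2BGR))
    np.savez(f"{n}0.npz",**{k:np.array(v) for k,v in c.items()})
    print(n,[ (k,np.round(v,4).tolist()) for k,v in c.items() if k!="color"])
E
```

```text
{'clock': 0.0, 'q': [1.125, 0.381, 1.298, 0.0, 1.464, -0.215], 'qvel': [-0.002, -0.002, 0.0, 0.001, 0.001, 0.0], 'tau': [-0.0, -44.847, -23.128, -0.0, 0.005, -0.0], 'tcp_pos': [0.126, 0.535, 0.231], 'orientation': [-0.362, -3.12, 0.002], 'force': [-0.098, -0.577, -0.554], 'ft_torque': [0.012, -0.019, 0.034], 'grip_force': 0.0, 'width': 0.085}
top [('camera_matrix', [[424.968, 0.0, 281.2514], [0.0, 424.968, 207.4659], [0.0, 0.0, 1.0]]), ('D', [0.0251, 0.0, 0.0, 0.0, 0.0]), ('origin', [0.4265, 0.1395, 1.3252]), ('orientation', [-2.2008, 2.155, -0.1311])]
side [('camera_matrix', [[429.9793, 0.0, 273.1857], [0.0, 429.9793, 201.9248], [0.0, 0.0, 1.0]]), ('D', [0.0109, 0.0, 0.0, 0.0, 0.0]), ('origin', [0.4503, -0.7291, 0.9272]), ('orientation', [-2.3279, 0.1283, -0.0373])]
```

View pics/top0.png

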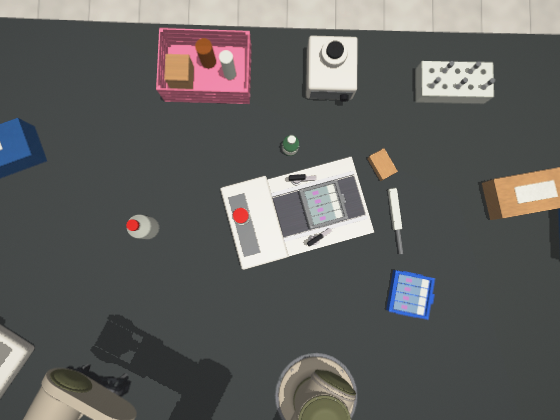

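View pics/side0.png

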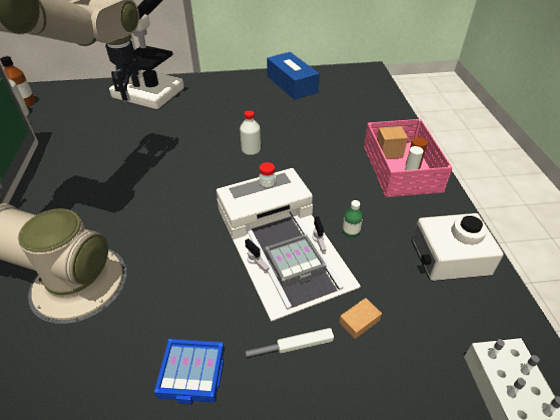

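The grey cassette sits in the scanner's track (top view about (323,205)). The blue one on the bench (412,295) is a decoy of the same shape. Only the first is grey and in the track, so that is the one meant. Insertion runs towards image left, under the hood. Knob A is the one near the robot (318,237) and knob B is the far one (297,178). I'll enlarge the crop to confirm and measure the pose.

```bash
cat > h.py <<'E'
import numpy as np, cv2
from scipy.spatial.transform import Rotation as R
def ray(c,px,T=None):
    u=cv2.undistortPoints(np.array(px,float).reshape(-1,1,2),c["camera_matrix"],c["D"])[:,0]
    d=np.c_[u,np.ones(len(u))]
    if T is None: return np.array(c["origin"]),d@R.from_rotvec(c["orientation"]).as_matrix().T
    return T[:3,3],d@T[:3,:3].T
def plane(c,px,z,T=None):
    o,d=ray(c,px,T); z=np.broadcast_to(z,len(d))
    return o+d*((z-o[2])/d[:,2])[:,None]
def project(c,P,T=None):
    if T is None: T=np.eye(4);T[:3,:3]=R.from_rotvec(c["orientation"]).as_matrix();T[:3,3]=c["origin"]
    Q=(np.atleast_2d(P)-T[:3,3])@T[:3,:3]
    return cv2.projectPoints(Q,np.zeros(3),np.zeros(3),c["camera_matrix"],c["D"])[0][:,0]
def wristT(obs,c):
    T=np.eye(4);T[:3,:3]=R.from_rotvec(obs["orientation"]).as_matrix();T[:3,3]=obs["tcp_pos"]
    return T@np.array(c["mount"])
E
python3 - <<'E'
from h import *
c=dict(np.load("top0.npz")); im=cv2.cvtColor(c["color"],cv2.COLOR_RGB2BGR)
cv2.imwrite("pics/crop0.png",cv2.resize(im[130:280,210:390],None,fx=4,fy=4,interpolation=cv2.INTER_CUBIC))
hsv=cv2.cvtColor(im,cv2.COLOR_BGR2HSV)
m=cv2.inRange(hsv,(0,0,150),(180,70,255)); m[:, :215]=0;m[:,385:]=0;m[:150]=0;m[275:]=0
cs=cv2.findContours(m,cv2.RETR_EXTERNAL,cv2.CHAIN_APPROX_NONE)[0]
k=max(cs,key=cv2.contourArea); h=cv2.convexHull(k)
print(cv2.approxPolyDP(h,4,True)[:,0].tolist())
E
```

```text
[[351, 157], [373, 232], [243, 269], [221, 188]]
```

View pics/crop0.png

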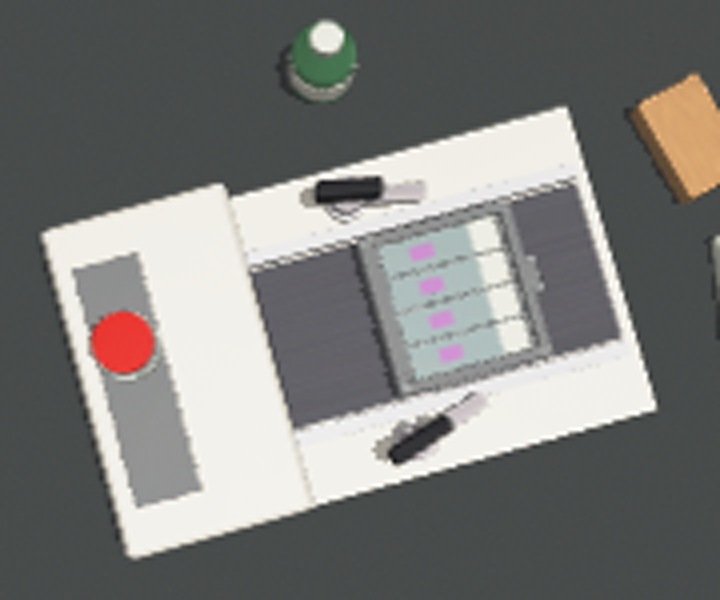

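Run:
```python
from h import *
c=dict(np.load("top0.npz"))
P=np.r_[plane(c,[[352,156.8],[373.7,232.3]],.008),plane(c,[[220.8,187.8],[243,269.2]],.09)]
L=np.array([[-180,-125],[-180,125],[240,-125],[240,125]])/1e3
print(P)
A=L-L.mean(0);B=P[:,:2]-P[:,:2].mean(0)
th=np.arctan2((A[:,0]*B[:,1]-A[:,1]*B[:,0]).sum(),(A*B).sum())
Rz=np.array([[np.cos(th),-np.sin(th)],[np.sin(th),np.cos(th)]]);t=P[:,:2].mean(0)-Rz@L.mean(0)
print("th",th,"t",t,"res",(P[:,:2]-L@Rz.T-t)*1e3)
px=np.array([[422,440],[348,190]])/4+[210,130]-.4
K=plane(c,px,.072);print("knobs scanner",((K[:,:2]-t)@Rz)*1e3)
pad=plane(c,np.array([[538,273]])/4+[210,130]-.4,.036);print("pad",pad,((pad[:,:2]-t)@Rz)*1e3)
ends=np.array([[392,460],[480,396],[318,190],[424,190]])/4+[210,130]-.4
E=plane(c,ends,[.072,.031,.072,.031]);print(((E[:,:2]-t)@Rz)*1e3)
np.savez("sc.npz",th=th,t=t)
for n,s in dict(pad=(-150,0),A=(10,98),B=(10,-98),home=(12,0)).items(): print(n,Rz@(np.array(s)/1e3)+t)
o=__import__("workcell").r.get_obs(); M=R.from_rotvec(o["orientation"]).as_matrix();print(M)
```

```text
[[ 0.72699214 -0.10418095  0.008     ]
 [ 0.48986449 -0.17252661  0.008     ]
 [ 0.60662635  0.29574852  0.09      ]
 [ 0.37206357  0.22401115  0.09      ]]
th 1.8608719035864323 t [0.55746738 0.03201636] res [[-1.7374569   0.5296145 ]
 [ 0.69046223  3.69011962]
 [-1.97289334 -1.9942623 ]
 [ 3.01988801 -2.22547182]]
knobs scanner [[ 11.86097411  96.50373777]
 [ 14.08344583 -97.36480918]]
pad [[ 0.59207349 -0.07522244  0.036     ]] [[-112.65681121   -2.48740919]]
[[  37.18888137  104.7278823 ]
 [ -44.26675614   76.1520231 ]
 [  35.71405293 -103.27435892]
 [ -46.69893351  -88.16793712]]
pad [ 0.60037107 -0.11171698]
A [0.46070135 0.01356817]
B [0.64851291 0.069629  ]
home [0.55403508 0.04351503]
[[-9.73487415e-01  2.28739986e-01 -5.20535870e-04]
 [ 2.28740443e-01  9.73486795e-01 -1.12717097e-03]
 [ 2.48905724e-04 -1.21635436e-03 -9.99999229e-01]]
```

The crop confirms it: the grey cassette is in the track, with its push pad at crop (536,273), about 125 mm short of home. Next I move above the track entry behind the pad and turn the tool in line with the track.

>>> {"method": "carry_out", "body": {
  "series": [
    [0, 0, 0, -15, -12, 0, 1],
    [0, 0, 0, -25, -22, 0, 1],
    [0, 0, 0, -27, -23, 0, 1],
    [0, 0, 0, -27, -23, 0, 1],
    [0, 0, 0, -27, -23, 0, 1],
    [0, 0, 0, -27, -23, 0, 1],
    [0, 0, 0, -27, -23, 0, 1],
    [0, 0, 0, -27, -23, 0, 1],
    [0, 0, 0, -27, -23, 0, 1],
    [0, 0, 0, -27, -23, 0, 1]
  ]
}}

```text
clock: 0.93
tcp_pos: [0.3256, 0.263, 0.2312]
orientation: [-0.361, -3.121, 0.0]
force: [0.7, 0.9, 0.4]
width: 0.0853
grip_force: 0.0
```

>>> {"method": "carry_out", "body": {
  "series": [
    [0, 0, 0, -27, -23, 0, 1],
    [0, 0, 0, -27, -23, 0, 1],
    [0, 0, 0, -27, -23, 0, 1],
    [0, 0, 0, -27, -23, 0, 1],
    [0, 0, 0, -27, -23, 0, 1],
    [0, 0, 0, -27, -23, 0, 1],
    [0, 0, 0, -27, -23, 0, 0],
    [0, 0, 0, -27, -23, 0, 0],
    [0, 0, 0, -27, -23, 0, 0],
    [0, 0, 0, -27, -23, 0, 0]
  ]
}}

```text
clock: 1.77
tcp_pos: [0.536, -0.0227, 0.231]
orientation: [-0.362, -3.12, -0.0]
force: [0.8, -0.6, 0.6]
width: 0.0389
grip_force: 0.0
```

>>> {"method": "carry_out", "body": {
  "series": [
    [0, 0, 0.05, -26, -22, 0, 0],
    [0, 0, 0.11, -15, -12, 0, 0],
    [0, 0, 0.11, 0, 0, 0, 0],
    [0, 0, 0.11, 0, 0, 0, 0],
    [0, 0, 0.11, 0, 0, 0, 0],
    [0, 0, 0.11, 0, 0, 0, 0],
    [0, 0, 0.11, 0, 0, 0, 0],
    [0, 0, 0.11, 0, 0, 0, 0],
    [0, 0, 0.11, 0, 0, 0, 0],
    [0, 0, 0.11, 0, 0, 0, 0]
  ]
}}

```text
clock: 2.6
tcp_pos: [0.5666, -0.0641, 0.2309]
orientation: [-1.871, -2.523, 0.0]
force: [0.9, 0.1, -0.1]
width: -0.0001
grip_force: 0.0
```

Run:
```python
from h import *; from workcell import r,eyes
o=r.get_obs(); c=eyes.camera("wrist")
print({k:np.round(v,3).tolist() for k,v in o.items()}); print(np.round(c["mount"],3),c["camera_matrix"])
M=R.from_rotvec(o["orientation"]).as_matrix();print("toolx angle",np.arctan2(M[1,0],M[0,0]))
cv2.imwrite("pics/w1.png",cv2.cvtColor(c["color"],cv2.COLOR_RGB2BGR)); np.savez("w1.npz",**c,T=wristT(o,c))
```

```text
{'clock': 2.6, 'q': [-0.32, 0.417, 1.24, -0.0, 1.486, -0.615], 'qvel': [0.001, -0.001, 0.001, -0.002, -0.001, 1.311], 'tau': [-0.007, -46.98, -23.342, -0.0, 0.003, -1.751], 'tcp_pos': [0.567, -0.064, 0.231], 'orientation': [-1.871, -2.523, 0.0], 'force': [0.868, 0.087, -0.096], 'ft_torque': [-0.002, 0.026, -0.03], 'grip_force': 0.0, 'width': -0.0}
[[-0.    -0.948 -0.32   0.082]
 [ 1.    -0.    -0.001  0.   ]
 [ 0.001 -0.32   0.948 -0.143]
 [ 0.     0.     0.     1.   ]] [[304.70059768   0.         282.04863597]
 [  0.         304.70059768 207.65272186]
 [  0.           0.           1.        ]]
toolx angle 1.8652925591177087
```

View pics/w1.png

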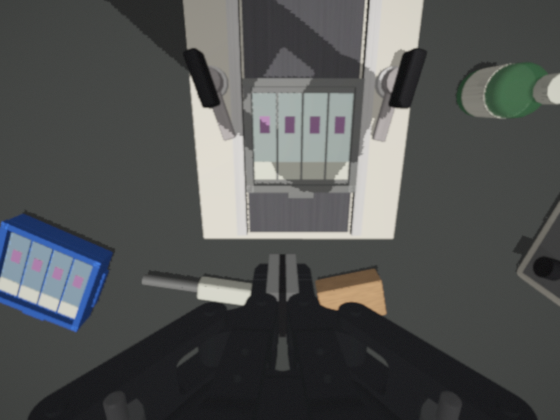

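The wrist view shows the cassette with its pad at about (301,193), the plate's rear corners at (203,238) and (394,238), knob A at about (203,78) and knob B at about (408,78). The fingers are behind the plate edge.

Run:
```python
from h import *
c=dict(np.load("w1.npz"));T=c["T"];s=np.load("sc.npz");th=float(s["th"]);t=s["t"]
px=[[203,239],[394.5,239],[301,192],[189,52],[218,104],[203,108],[417,50],[401,106],[394,104]]
z=[.008,.008,.036,.072,.072,.072,.072,.072,.072]
px+= [[228,138],[381,139]]; z+=[.031,.031]
P=plane(c,px,z,T)[:,:2]
Rz=lambda a:np.array([[np.cos(a),-np.sin(a)],[np.sin(a),np.cos(a)]])
print("scanner coords old",np.round((P-t)@Rz(th)*1e3,1).tolist())
e=P[0]-P[1];th2=np.arctan2(e[1],e[0])-np.pi/2; print("th",th2%(2*np.pi))
m=cv2.inRange(cv2.cvtColor(c["color"],cv2.COLOR_RGB2HSV),(0,0,0),(180,255,40))
m[:,:170]=0;m[:,440:]=0;m[:35]=0;m[125:]=0
for k in cv2.findContours(m,cv2.RETR_EXTERNAL,cv2.CHAIN_APPROX_NONE)[0]:
    if cv2.contourArea(k)>150: print(cv2.contourArea(k),cv2.minAreaRect(k))
```

```text
scanner coords old [[-179.5, 122.4], [-178.4, -129.2], [-107.1, -3.0], [32.6, 102.7], [-11.6, 79.4], [-15.2, 93.7], [35.1, -101.2], [-12.5, -92.8], [-10.8, -86.0], [-47.0, 78.7], [-47.3, -90.2]]
th 1.865573037101238
802.0 ((407.1512451171875, 77.5160140991211), (20.998559951782227, 62.69740676879883), 17.354022979736328)
973.0 ((200.15069580078125, 77.06848907470703), (63.20221710205078, 19.428831100463867), 69.44395446777344)
```

>>> {"method": "carry_out", "body": {
  "series": [
    [0, 0, 0, -12, 5, 0, 0],
    [0, 0, 0, -25, 10, 10, 0],
    [0, 0, 0, -12, 5, 20, 0],
    [0, 0, 0, 0, 0, 25, 0],
    [0, 0, 0, 0, 0, 25, 0],
    [0, 0, 0, 0, 0, 25, 0],
    [0, 0, 0, 0, 0, 20, 0],
    [0, 0, 0, 0, 0, 0, 0],
    [0, 0, 0, 0, 0, 0, 0]
  ]
}}

```text
clock: 3.4
tcp_pos: [0.6001, -0.1049, 0.1059]
orientation: [-1.861, -2.528, 0.001]
force: [0.1, 0.1, 1.0]
width: -0.0001
grip_force: 0.0
```

Run:
```python
from h import *; from workcell import r,eyes
o=r.get_obs(); c=eyes.camera("wrist")
print(o["tcp_pos"]);M=R.from_rotvec(o["orientation"]).as_matrix();print("toolx angle",np.arctan2(M[1,0],M[0,0]),M[2])
cv2.imwrite("pics/w2.png",cv2.cvtColor(c["color"],cv2.COLOR_RGB2BGR)); np.savez("w2.npz",**c,T=wristT(o,c))
```

```text
[ 0.60010313 -0.10491794  0.10591097]
toolx angle 1.8723560493614475 [ 0.00118941 -0.00150271 -0.99999816]
```

View pics/w2.png

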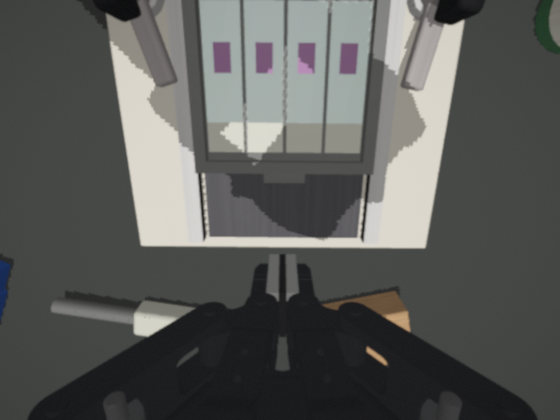

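The close view shows the pad at (264..305, 175..182), with the finger tips at about (282,265) nearly in line with it. The plate's rear corners are at (140,247) and (427,247).

Run:
```python
from h import *
c=dict(np.load("w2.npz"));T=c["T"]; tool=T@np.linalg.inv(c["mount"])
px=[[140,247],[427,247],[264,182],[305,182],[188,243],[381,243],[174,0],[397,0],[197,172],[376,172]]
z=[.008,.008,.036,.036,.019,.019,.019,.019,.040,.040]
P=plane(c,px,z,T)
print(np.round((P-tool[:3,3])@tool[:3,:3]*1e3,1).tolist())
```

```text
[[-35.3, -124.2, 98.1], [-35.1, 126.6, 97.7], [29.9, -12.8, 70.0], [30.0, 16.5, 69.9], [-26.2, -78.0, 87.0], [-26.0, 82.1, 86.8], [147.5, -70.3, 87.2], [147.4, 74.9, 87.0], [38.1, -59.2, 66.0], [38.1, 65.5, 65.9]]
```

>>> {"method": "carry_out", "body": {
  "series": [
    [0, 0, 0, 0, 2, 15, 0],
    [0, 0, 0, 0, 0, 25, 0],
    [0, 0, 0, 0, 0, 25, 0],
    [0, 0, 0, 0, 0, 14, 0],
    [0, 0, 0, 0, 0, 7, 0],
    [0, 0, 0, 5, 0, 0, 0],
    [0, 0, 0, 5, 0, 0, 0],
    [0, 0, 0, 2, 0, 0, 0],
    [0, 0, 0, 2, 0, 0, 0],
    [0, 0, 0, 2, 0, 0, 0]
  ]
}}

```text
clock: 4.28
tcp_pos: [0.5979, -0.0889, 0.0214]
orientation: [1.863, 2.527, 0.001]
force: [0.6, 0.1, 0.2]
width: 0.0001
grip_force: 0.0
```

>>> {"method": "carry_out", "body": {
  "series": [
    [0, 0, 0, 2, 0, 0, 0],
    [0, 0, 0, 2, 0, 0, 0],
    [0, 0, 0, 2, 0, 0, 0],
    [0, 0, 0, 2, 0, 0, 0],
    [0, 0, 0, 2, 0, 0, 0]
  ]
}}

```text
clock: 4.7
tcp_pos: [0.5952, -0.0801, 0.0209]
orientation: [1.863, 2.526, 0.0]
force: [2.1, -4.9, 4.0]
width: 0.0
grip_force: 2.7
```

>>> {"method": "carry_out", "body": {
  "series": [
    [0, 0, 0, 3, 0, 0, 0],
    [0, 0, 0, 4, 0, 0, 0],
    [0, 0, 0, 4, 0, 0, 0],
    [0, 0, 0, 4, 0, 0, 0],
    [0, 0, 0, 4, 0, 0, 0],
    [0, 0, 0, 4, 0, 0, 0],
    [0, 0, 0, 4, 0, 0, 0],
    [0, 0, 0, 4, 0, 0, 0],
    [0, 0, 0, 4, 0, 0, 0],
    [0, 0, 0, 4, 0, 0, 0]
  ]
}}

```text
clock: 5.53
tcp_pos: [0.5836, -0.0427, 0.0209]
orientation: [1.863, 2.527, 0.0]
force: [1.5, -5.0, 5.6]
width: 0.0001
grip_force: 2.7
```

>>> {"method": "carry_out", "body": {
  "series": [
    [0, 0, 0, 4, 0, 0, 0],
    [0, 0, 0, 4, 0, 0, 0],
    [0, 0, 0, 4, 0, 0, 0],
    [0, 0, 0, 4, 0, 0, 0],
    [0, 0, 0, 4, 0, 0, 0],
    [0, 0, 0, 4, 0, 0, 0],
    [0, 0, 0, 4, 0, 0, 0],
    [0, 0, 0, 4, 0, 0, 0],
    [0, 0, 0, 4, 0, 0, 0],
    [0, 0, 0, 4, 0, 0, 0]
  ]
}}

```text
clock: 6.37
tcp_pos: [0.5718, -0.0045, 0.0209]
orientation: [1.863, 2.527, 0.0]
force: [1.6, -5.9, 4.4]
width: 0.0004
grip_force: 2.8
```

>>> {"method": "carry_out", "body": {
  "series": [
    [0, 0, 0, 4, 0, 0, 0],
    [0, 0, 0, 4, 0, 0, 0],
    [0, 0, 0, 4, 0, 0, 0],
    [0, 0, 0, 4, 0, 0, 0],
    [0, 0, 0, 4, 0, 0, 0],
    [0, 0, 0, 3, 0, 0, 0],
    [0, 0, 0, 2, 0, 0, 0]
  ]
}}

```text
clock: 6.95
tcp_pos: [0.5644, 0.0195, 0.0209]
orientation: [1.863, 2.527, 0.0]
force: [1.9, -5.8, 4.4]
width: 0.0003
grip_force: 2.9
```

>>> {"method": "carry_out", "body": {
  "series": [
    [0, 0, 0, 2, 0, 0, 0],
    [0, 0, 0, 2, 0, 0, 0],
    [0, 0, 0, 2, 0, 0, 0],
    [0, 0, 0, 2, 0, 0, 0],
    [0, 0, 0, 1, 0, 0, 0],
    [0, 0, 0, 1, 0, 0, 0]
  ]
}}

```text
clock: 7.45
tcp_pos: [0.5615, 0.0289, 0.0209]
orientation: [1.863, 2.527, 0.0]
force: [1.4, -5.0, 5.1]
width: 0.0
grip_force: 2.9
```

>>> {"method": "carry_out", "body": {
  "series": [
    [0, 0, 0, 1, 0, 0, 0],
    [0, 0, 0, 1, 0, 0, 0],
    [0, 0, 0, 1, 0, 0, 0],
    [0, 0, 0, 1, 0, 0, 0]
  ]
}}

```text
clock: 7.78
tcp_pos: [0.5603, 0.0326, 0.0209]
orientation: [1.863, 2.527, 0.0]
force: [1.7, -6.1, 5.2]
width: -0.0001
grip_force: 2.9
```

>>> {"method": "carry_out", "body": {
  "series": [
    [0, 0, 0, 1, 0, 0, 0],
    [0, 0, 0, 1, 0, 0, 0],
    [0, 0, 0, 1, 0, 0, 0]
  ]
}}

```text
clock: 8.03
tcp_pos: [0.5597, 0.0346, 0.0209]
orientation: [1.862, 2.526, -0.002]
force: [2.0, -15.3, 3.7]
width: 0.0
grip_force: 7.8
```

>>> {"method": "carry_out", "body": {
  "series": [
    [0, 0, 0, 1, 0, 0, 0],
    [0, 0, 0, 1, 0, 0, 0]
  ]
}}

```text
clock: 8.2
tcp_pos: [0.5596, 0.0347, 0.021]
orientation: [1.86, 2.524, -0.005]
force: [3.5, -25.8, 3.0]
width: 0.0004
grip_force: 12.8
```

The cassette reached the stop: the tip halted with the force rising to 26 N after about 127 mm of travel. I'll back off straight, lift and look.

>>> {"method": "carry_out", "body": {
  "series": [
    [0, 0, 0, -4, 0, 0, 0],
    [0, 0, 0, -10, 0, 0, 0],
    [0, 0, 0, -20, 0, 0, 0],
    [0, 0, 0, -20, 0, -10, 0],
    [0, 0, 0, -20, 0, -30, 0],
    [0, 0, 0, -10, 0, -35, 0.5],
    [0, 0, 0, 0, 0, -35, 1],
    [0, 0, 0, 0, 0, -20, 1],
    [0, 0, 0, 0, 0, -10, 1],
    [0, 0, 0, 0, 0, 0, 1]
  ]
}}

```text
clock: 9.03
tcp_pos: [0.5835, -0.0424, 0.1618]
orientation: [1.863, 2.527, 0.002]
force: [0.1, -0.4, -0.8]
width: 0.0605
grip_force: 0.0
```

Run:
```python
from h import *; from workcell import r,eyes
o=r.get_obs(); c=eyes.camera("wrist")
print(o["tcp_pos"],o["force"],o["q"]);M=R.from_rotvec(o["orientation"]).as_matrix();print("toolx angle",np.arctan2(M[1,0],M[0,0]),M[2])
cv2.imwrite("pics/w3.png",cv2.cvtColor(c["color"],cv2.COLOR_RGB2BGR)); np.savez("w3.npz",**c,T=wristT(o,c))
```

```text
[ 0.58349639 -0.04235823  0.1618428 ] [ 0.1487714  -0.35332676 -0.81144128] [-2.74875760e-01  4.96562940e-01  1.31283040e+00  4.35250499e-04
  1.32951361e+00 -5.75138049e-01]
toolx angle 1.870953807565006 [-0.001106    0.00248365 -0.9999963 ]
```

View pics/w3.png

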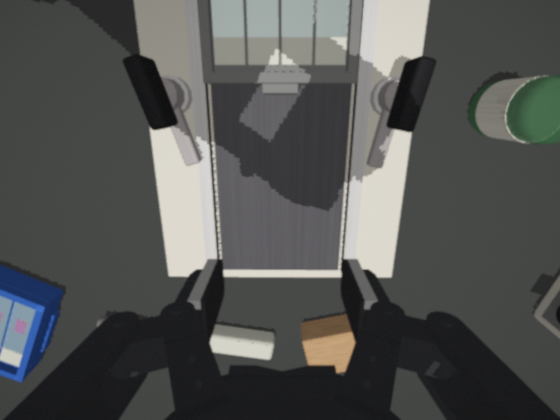

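The view shows the cassette up at the hood with its pad at (263..301, ~91), the plate's rear corners at (168,278) and (393,278), bar A from (138,60) to (163,127) with its arm tip at about (193,163), and bar B from (420,60) to (402,130) with its arm tip at about (375,166).

Run:
```python
from h import *
c=dict(np.load("w3.npz"));T=c["T"]; tool=T@np.linalg.inv(c["mount"])
px=[[168,277],[393,277],[263,93],[301,93],[193,163],[376,165]]
z=[.008,.008,.036,.036,.031,.031]
loc=lambda P:(P-tool[:3,3])@tool[:3,:3]*1e3
P=loc(plane(c,px,z,T));print(np.round(P,1).tolist())
mid=(P[0]+P[1])/2; print("plate rear mid",mid, "A axis",mid[:2]+[190,-98],"B axis",mid[:2]+[190,98],"pad scanner x",P[2:4,0]-mid[0]-180)
hsv=cv2.cvtColor(c["color"],cv2.COLOR_RGB2HSV)
for x0,x1 in((115,185),(380,445)):
    m=cv2.inRange(hsv,(0,0,0),(180,255,45));k=np.zeros_like(m);k[45:140,x0:x1]=m[45:140,x0:x1]
    v=max(cv2.findContours(k,cv2.RETR_EXTERNAL,cv2.CHAIN_APPROX_NONE)[0],key=cv2.contourArea)
    b=cv2.boxPoints(cv2.minAreaRect(v));print(cv2.minAreaRect(v));Q=loc(plane(c,b,.062,T))
    print(np.round(Q[:,:2],1).tolist(),Q.mean(0))
```

```text
[[-99.3, -127.1, 153.6], [-99.6, 123.9, 154.3], [91.8, -15.7, 125.7], [91.8, 15.8, 125.8], [32.7, -80.4, 130.6], [30.8, 85.3, 131.0]]
plate rear mid [-99.4678484   -1.59728221 153.94941324] A axis [ 90.5321516  -99.59728221] B axis [90.5321516  96.40271779] pad scanner x [11.2222099  11.21844386]
((147.6230010986328, 84.87027740478516), (92.61627197265625, 28.27212142944336), 67.10945129394531)
[[121.6, -118.5], [128.5, -98.8], [70.0, -79.4], [61.8, -100.5]] [ 95.4791461  -99.29613151  99.49095117]
((410.78460693359375, 92.4319839477539), (28.456912994384766, 78.44471740722656), 17.52556800842285)
[[67.3, 79.9], [119.5, 91.4], [114.0, 111.9], [60.9, 101.8]] [90.43567089 96.27091176 99.98225101]
```

>>> {"method": "carry_out", "body": {
  "series": [
    [0, 0, 0, 10, -11, 0, 1],
    [0, 0, 0, 25, -27, 0, 1],
    [0, 0, 0, 25, -27, 0, 1],
    [0, 0, 0, 21, -23, 0, 1],
    [0, 0, 0, 10, -11, 0, 1],
    [0, 0, -0.1, 0, 0, 0, 1],
    [0, 0, -0.11, 0, 0, 10, 1],
    [0, 0, -0.1, 0, 0, 20, 1],
    [0, 0, 0, 0, 0, 20, 1],
    [0, 0, 0, 0, 0, 0, 1]
  ]
}}

```text
clock: 9.92
tcp_pos: [0.4587, 0.0161, 0.1059]
orientation: [-1.447, -2.778, 0.004]
force: [-1.6, -0.2, -1.4]
width: 0.0855
grip_force: 0.0
```

>>> {"method": "carry_out", "body": {
  "series": [
    [0, 0, 0, 0, 0, 0, 1],
    [0, 0, 0, 0, 0, 0, 1]
  ]
}}

```text
clock: 10.08
tcp_pos: [0.4615, 0.0154, 0.1103]
orientation: [-1.452, -2.785, 0.0]
force: [-0.7, 0.3, 0.7]
width: 0.0852
grip_force: 0.0
```

Run:
```python
from h import *; from workcell import r,eyes
o=r.get_obs(); c=eyes.camera("wrist")
print(o["tcp_pos"],o["width"]);M=R.from_rotvec(o["orientation"]).as_matrix();print("toolx angle",np.arctan2(M[1,0],M[0,0]),M[2])
cv2.imwrite("pics/w4.png",cv2.cvtColor(c["color"],cv2.COLOR_RGB2BGR)); np.savez("w4.npz",**c,T=wristT(o,c))
```

```text
[0.46150685 0.0154486  0.11028469] 0.08519865977545457
toolx angle 2.1804662131837538 [ 7.71478804e-04 -6.16828695e-04 -9.99999512e-01]
```

View pics/w4.png

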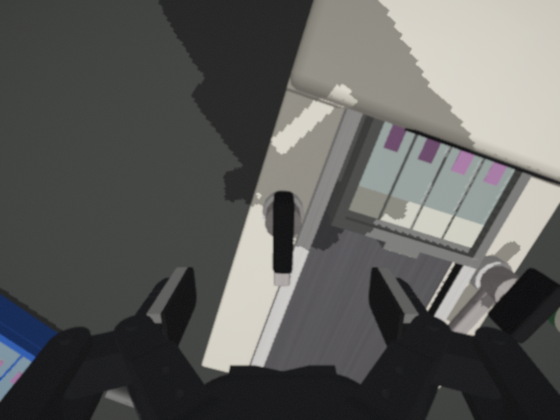

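The bar is upright in the image at column 282, centred between the open fingers (180 and 385), about 2 mm ahead along tool x. I'll descend and grip.

>>> {"method": "carry_out", "body": {
  "series": [
    [0, 0, 0, 2, 0, 10, 1],
    [0, 0, 0, 0, 0, 20, 1],
    [0, 0, 0, 0, 0, 20, 1],
    [0, 0, 0, 0, 0, 10, 1],
    [0, 0, 0, 0, 0, 4, 0],
    [0, 0, 0, 0, 0, 0, 0],
    [0, 0, 0, 0, 0, 0, 0],
    [0, 0, 0, 0, 0, 0, 0],
    [0, 0, 0, 0, 0, 0, 0],
    [0, 0, 0, 0, 0, 0, 0]
  ],
  "grip_force": 30
}}

```text
clock: 10.97
tcp_pos: [0.4609, 0.017, 0.047]
orientation: [1.451, 2.784, 0.001]
force: [1.2, 4.8, 10.9]
width: 0.0134
grip_force: 34.1
```

>>> {"method": "carry_out", "body": {
  "series": [
    [0, 0, 0, 0, 0, 0, 0],
    [0, 0, 0, 0, 0, 0, 0],
    [0, 0, 0, 0, 0, 0, 0]
  ]
}}

```text
clock: 11.22
tcp_pos: [0.4609, 0.017, 0.047]
orientation: [1.451, 2.785, 0.001]
force: [0.1, 1.6, 6.8]
width: 0.0136
grip_force: 33.6
```

>>> {"method": "carry_out", "body": {
  "series": [
    [0, 0, -0.05, 0, 0, 0, 0],
    [0, 0, -0.1, 0, 0, 0, 0],
    [0, 0, -0.1, 0, 0, 0, 0],
    [0, 0, -0.1, 0, 0, 0, 0],
    [0, 0, -0.1, 0, 0, 0, 0],
    [0, 0, -0.1, 0, 0, 0, 0]
  ]
}}

```text
clock: 11.72
tcp_pos: [0.4601, 0.0161, 0.047]
orientation: [-0.633, -3.077, 0.003]
force: [-5.6, -8.2, 10.0]
width: 0.0129
grip_force: 34.3
```

```bash
cat > st.py <<'E'
from h import *; from workcell import r
o=r.get_obs();M=R.from_rotvec(o["orientation"]).as_matrix()
print(np.round(o["tcp_pos"],4),"yaw",np.arctan2(M[1,0],M[0,0]),"F",np.round(o["force"],1),"M",np.round(o["ft_torque"],2),o["width"])
E
python3 st.py
```

```text
[0.4601 0.0161 0.047 ] yaw 2.736145655243299 F [-5.6 -8.2 10. ] M [-1.44  0.86 -0.09] 0.01288614958402566
```

>>> {"method": "carry_out", "body": {
  "series": [
    [0, 0, -0.1, 0, 0, 0, 0],
    [0, 0, -0.1, 0, 0, 0, 0],
    [0, 0, -0.1, 0, 0, 0, 0],
    [0, 0, -0.1, 0, 0, 0, 0],
    [0, 0, -0.1, 0, 0, 0, 0],
    [0, 0, -0.1, 0, 0, 0, 0],
    [0, 0, -0.04, 0, 0, 0, 0]
  ]
}}

```text
clock: 12.3
tcp_pos: [0.46, 0.0147, 0.047]
orientation: [0.369, -3.118, 0.007]
force: [-8.2, -18.9, 8.5]
width: 0.0136
grip_force: 34.4
```

```bash
python3 st.py
```

```text
[0.46   0.0147 0.047 ] yaw -2.906266552831938 F [ -8.2 -18.9   8.5] M [-3.01  1.23 -0.16] 0.013590754672855355
```

>>> {"method": "carry_out", "body": {
  "series": [
    [0, 0, -0.04, 0, 0, 0, 0],
    [0, 0, -0.03, 0, 0, 0, 0],
    [0, 0, 0, 0, 0, 0, 0]
  ]
}}

```text
clock: 12.55
tcp_pos: [0.46, 0.0145, 0.047]
orientation: [0.472, -3.104, 0.007]
force: [-8.0, -18.9, 9.7]
width: 0.0134
grip_force: 34.2
```

```bash
python3 st.py
```

```text
[0.46   0.0145 0.047 ] yaw -2.8399232445618368 F [ -8.  -18.9   9.7] M [-3.09  1.22 -0.1 ] 0.013417994293147632
```

>>> {"method": "carry_out", "body": {
  "series": [
    [0, 0, -0.03, 1, -1.5, 0, 0],
    [0, 0, -0.03, 0, 0, 0, 0],
    [0, 0, -0.03, 0, 0, 0, 0],
    [0, 0, 0, 0, 0, 0, 0]
  ]
}}

```text
clock: 12.88
tcp_pos: [0.46, 0.0143, 0.0471]
orientation: [-0.603, 3.083, -0.001]
force: [-5.1, -7.9, 10.1]
width: 0.0135
grip_force: 75.0
```

```bash
python3 st.py
```

```text
[0.46   0.0143 0.0471] yaw -2.7555722948208343 F [-5.1 -7.9 10.1] M [-1.25  0.77 -2.03] 0.013455474453269051
```

Knob A is at its end stop (torque rose to 2 N m at the expected angle). I'll let go and lift.

>>> {"method": "carry_out", "body": {
  "series": [
    [0, 0, 0.03, 0, 0, 0, 0.3],
    [0, 0, 0.0, 0, 0, 0, 1],
    [0, 0, 0, 0, 0, 0, 1],
    [0, 0, 0, 0, 0, 0, 1],
    [0, 0, 0, 0, 0, 0, 1],
    [0, 0, 0, 0, 0, -10, 1],
    [0, 0, 0, 0, 0, -25, 1],
    [0, 0, 0, 0, 0, -30, 1],
    [0, 0, 0, 0, 0, -30, 1],
    [0, 0, 0, 0, 0, -15, 1]
  ]
}}

```text
clock: 13.72
tcp_pos: [0.4607, 0.0152, 0.1594]
orientation: [-0.562, 3.087, -0.003]
force: [0.7, -0.2, 0.5]
width: 0.0856
grip_force: 0.0
```

```bash
python3 st.py
```

```text
[0.4607 0.0152 0.1594] yaw -2.7816718706446464 F [ 0.7 -0.2  0.5] M [-0.02  0.02 -0.05] 0.08562050079422136
```

>>> {"method": "carry_out", "body": {
  "series": [
    [0, 0, 0, -12, -1, 0, 1],
    [0, 0, 0, -24, -2, 0, 1],
    [0, 0, 0, -30, -2, 0, 1],
    [0, 0, 0, -32, -2, 0, 1],
    [0, 0, 0, -32, -2, 0, 1],
    [0, 0, 0, -30, -2, 0, 1],
    [0, 0, 0, -24, -1, 0, 1],
    [0, 0, 0, -12, -1, 0, 1],
    [0, 0, 0.06, 0, 0, 0, 1],
    [0, 0, 0.115, 0, 0, 0, 1]
  ]
}}

```text
clock: 14.55
tcp_pos: [0.6483, 0.0724, 0.1554]
orientation: [0.287, -3.127, -0.0]
force: [0.4, 0.7, 0.5]
width: 0.0852
grip_force: 0.0
```

>>> {"method": "carry_out", "body": {
  "series": [
    [0, 0, 0.115, 0, 0, 0, 1],
    [0, 0, 0.115, 0, 0, 0, 1],
    [0, 0, 0.115, 0, 0, 0, 1],
    [0, 0, 0.115, 0, 0, 0, 1],
    [0, 0, 0.115, 0, 0, 0, 1],
    [0, 0, 0.115, 0, 0, 0, 1],
    [0, 0, 0.115, 0, 0, 0, 1],
    [0, 0, 0.115, 0, 0, 0, 1],
    [0, 0, 0.115, 0, 0, 0, 1],
    [0, 0, 0.115, 0, 0, 0, 1]
  ]
}}

```text
clock: 15.38
tcp_pos: [0.6478, 0.0721, 0.156]
orientation: [-1.466, -2.778, 0.0]
force: [-0.7, 0.1, 0.8]
width: 0.0859
grip_force: 0.0
```

>>> {"method": "carry_out", "body": {
  "series": [
    [0, 0, 0.115, 0, 0, 0, 1],
    [0, 0, 0.115, 0, 0, 0, 1],
    [0, 0, 0.115, 0, 0, 0, 1],
    [0, 0, 0.115, 0, 0, 0, 1],
    [0, 0, 0.03, 0, 0, 0, 1],
    [0, 0, 0, 0, 0, 20, 1],
    [0, 0, 0, 0, 0, 25, 1],
    [0, 0, 0, 0, 0, 5, 1],
    [0, 0, 0, 0, 0, 0, 1]
  ]
}}

```text
clock: 16.13
tcp_pos: [0.647, 0.0721, 0.1045]
orientation: [-2.087, -2.343, 0.004]
force: [-0.2, 0.8, -0.3]
width: 0.0854
grip_force: 0.0
```

Run:
```python
import runpy; runpy.run_path("st.py")
from h import *; from workcell import r,eyes
o=r.get_obs(); c=eyes.camera("wrist")
cv2.imwrite("pics/w5.png",cv2.cvtColor(c["color"],cv2.COLOR_RGB2BGR)); np.savez("w5.npz",**c,T=wristT(o,c))
```

```text
[0.647  0.0721 0.1045] yaw 1.6861430341533985 F [-0.2  0.8 -0.3] M [-0.06 -0.01  0.02] 0.08536573680078713
```

View pics/w5.png

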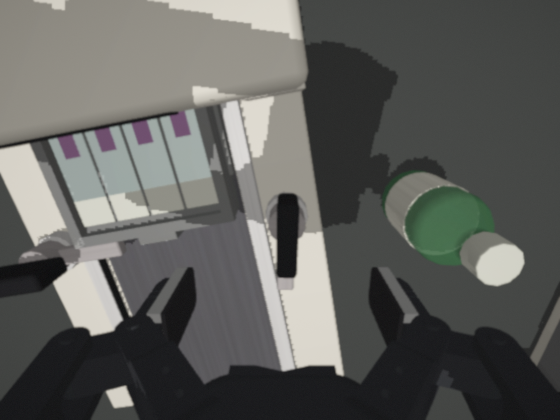

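The knob B bar is at column 287, rows 194–277: aligned, about 2.5 mm towards tool +y. The reagent bottle's near edge is about 85 mm off, clear of the open fingers at 57 mm. Arm A lies across behind the cassette, as seen at (110,250).

>>> {"method": "carry_out", "body": {
  "series": [
    [0, 0, 0, 0, 2.5, 8, 1],
    [0, 0, 0, 0, 0, 20, 1],
    [0, 0, 0, 0, 0, 20, 1],
    [0, 0, 0, 0, 0, 8, 1],
    [0, 0, 0, 0, 0, 2, 0],
    [0, 0, 0, 0, 0, 0, 0],
    [0, 0, 0, 0, 0, 0, 0],
    [0, 0, 0, 0, 0, 0, 0],
    [0, 0, 0, 0, 0, 0, 0],
    [0, 0, 0, 0, 0, 0, 0]
  ],
  "grip_force": 30
}}

```text
clock: 17.02
tcp_pos: [0.6502, 0.0722, 0.0491]
orientation: [-2.09, -2.345, 0.001]
force: [-14.7, -2.3, 22.5]
width: 0.0133
grip_force: 34.5
```

>>> {"method": "carry_out", "body": {
  "series": [
    [0, 0, 0, 0, 0, 0, 0],
    [0, 0, 0, 0, 0, 0, 0],
    [0, 0, 0, 0, 0, 0, 0]
  ]
}}

```text
clock: 17.27
tcp_pos: [0.65, 0.0722, 0.0492]
orientation: [-2.09, -2.345, 0.001]
force: [-4.5, -0.8, 5.5]
width: 0.0134
grip_force: 32.0
```

```bash
python3 st.py
```

```text
[0.65   0.0722 0.0492] yaw 1.685924689003867 F [-4.5 -0.8  5.5] M [-0.14  0.75  0.  ] 0.013447727753154079
```

>>> {"method": "carry_out", "body": {
  "series": [
    [0, 0, 0.05, 0, 0, 0, 0],
    [0, 0, 0.1, 0, 0, 0, 0],
    [0, 0, 0.1, 0, 0, 0, 0],
    [0, 0, 0.1, 0, 0, 0, 0],
    [0, 0, 0.1, 0, 0, 0, 0],
    [0, 0, 0.1, 0, 0, 0, 0],
    [0, 0, 0.1, 0, 0, 0, 0]
  ]
}}

```text
clock: 17.85
tcp_pos: [0.6504, 0.0721, 0.0493]
orientation: [2.733, 1.549, 0.0]
force: [-3.1, -1.4, 5.9]
width: 0.0136
grip_force: 31.8
```

```bash
python3 st.py
```

```text
[0.6504 0.0721 0.0493] yaw 1.031141186189736 F [-3.1 -1.4  5.9] M [-0.24  0.48  0.06] 0.013622497010643494
```

Forces are low. Continue.

>>> {"method": "carry_out", "body": {
  "series": [
    [0, 0, 0.1, 0, 0, 0, 0],
    [0, 0, 0.1, 0, 0, 0, 0],
    [0, 0, 0.1, 0, 0, 0, 0],
    [0, 0, 0.1, 0, 0, 0, 0],
    [0, 0, 0.1, 0, 0, 0, 0],
    [0, 0, 0.1, 0, 0, 0, 0],
    [0, 0, 0.1, 0, 0, 0, 0],
    [0, 0, 0.04, 0, 0, 0, 0],
    [0, 0, 0, 0, 0, 0, 0]
  ]
}}

```text
clock: 18.6
tcp_pos: [0.6506, 0.0718, 0.0492]
orientation: [3.106, 0.461, 0.001]
force: [-2.8, -3.2, 5.9]
width: 0.0133
grip_force: 32.0
```

```bash
python3 st.py
```

```text
[0.6506 0.0718 0.0492] yaw 0.29486263489941206 F [-2.8 -3.2  5.9] M [-0.52  0.47  0.13] 0.013343490639644552
```

>>> {"method": "carry_out", "body": {
  "series": [
    [0, 0, 0.03, 0, 0, 0, 0],
    [0, 0, 0.03, 0, 0, 0, 0],
    [0, 0, 0, 0, 0, 0, 0]
  ]
}}

```text
clock: 18.85
tcp_pos: [0.651, 0.0719, 0.0493]
orientation: [3.118, 0.372, 0.003]
force: [-1.1, -2.1, 5.8]
width: 0.0135
grip_force: 50.4
```

```bash
python3 st.py
```

```text
[0.651  0.0719 0.0493] yaw 0.23766708164890488 F [-1.1 -2.1  5.8] M [-0.4   0.14  0.86] 0.013458335530970407
```

>>> {"method": "carry_out", "body": {
  "series": [
    [0, 0, 0.02, 0, 0, 0, 0],
    [0, 0, 0.02, 0, 0, 0, 0],
    [0, 0, 0, 0, 0, 0, 0]
  ]
}}

```text
clock: 19.1
tcp_pos: [0.6511, 0.0719, 0.0494]
orientation: [3.124, 0.313, 0.003]
force: [-0.9, -3.6, 6.8]
width: 0.0134
grip_force: 70.3
```

```bash
python3 st.py
```

```text
[0.6511 0.0719 0.0494] yaw 0.19968685311524764 F [-0.9 -3.6  6.8] M [-0.41  0.15  1.64] 0.013424306335669536
```

>>> {"method": "carry_out", "body": {
  "series": [
    [0, 0, -0.02, 0, 0, 0, 0.3],
    [0, 0, 0, 0, 0, 0, 1],
    [0, 0, 0, 0, 0, 0, 1],
    [0, 0, 0, 0, 0, 0, 1],
    [0, 0, 0, 0, 0, 0, 1],
    [0, 0, 0, 0, 0, -10, 1],
    [0, 0, 0, 0, 0, -25, 1],
    [0, 0, 0, 0, 0, -35, 1],
    [0, 0, 0, 0, 0, -35, 1],
    [0, 0, 0, 0, 0, -25, 1]
  ]
}}

```text
clock: 19.93
tcp_pos: [0.6509, 0.0723, 0.1825]
orientation: [3.123, 0.338, 0.006]
force: [0.2, -1.3, -0.1]
width: 0.0854
grip_force: 0.0
```

>>> {"method": "carry_out", "body": {
  "series": [
    [0, 0, 0, -15, 0, -20, 1],
    [0, 0, 0, -30, 0, -10, 1],
    [0, 0, 0, -30, 0, 0, 1],
    [0, 0, 0, -20, 10, 0, 1],
    [0, 0, 0, -10, 20, 0, 1],
    [0, 0, 0, 0, 30, 0, 1],
    [0, 0, 0, 0, 30, 0, 1],
    [0, 0, 0, 0, 20, 0, 1],
    [0, 0, 0, 0, 10, 0, 1],
    [0, 0, 0, 0, 0, 0, 1]
  ]
}}

```text
clock: 20.77
tcp_pos: [0.5738, -0.069, 0.2086]
orientation: [3.123, 0.335, 0.001]
force: [-0.4, 0.7, -0.1]
width: 0.0857
grip_force: 0.0
```

Run:
```python
import runpy; runpy.run_path("st.py")
from h import *; from workcell import r,eyes
a=cv2.cvtColor(eyes.camera("top")["color"],cv2.COLOR_RGB2BGR); b=cv2.cvtColor(eyes.camera("side")["color"],cv2.COLOR_RGB2BGR)
A=cv2.resize(a[130:280,210:410],(800,600))[:,:]
A=cv2.resize(a[140:280,210:400],(400,300),interpolation=cv2.INTER_CUBIC);B=cv2.resize(b[150:330,200:380],(400,300),interpolation=cv2.INTER_CUBIC)
cv2.imwrite("pics/end.png",np.vstack([np.hstack([A,B]),np.hstack([cv2.resize(a,(400,300)),cv2.resize(b,(400,300))])]))
```

```text
[ 0.5738 -0.069   0.2086] yaw 0.21347403404716195 F [-0.4  0.7 -0.1] M [-0.    0.02  0.04] 0.0857337558587287
```

View pics/end.png

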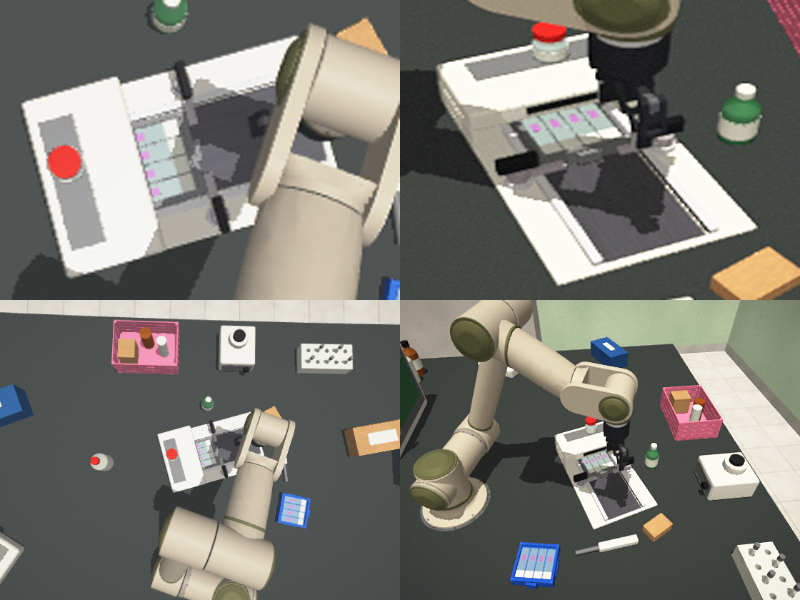

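The end view shows the cassette home at the hood and both bars (top crop about (184,80) and (220,214)) across the track, with the bystanders standing as before. I'll check the bar angles numerically.

Run:
```python
from h import *; from workcell import eyes
c=eyes.camera("top"); hsv=cv2.cvtColor(c["color"],cv2.COLOR_RGB2HSV)
O=np.array([.5586,.0338]);th=1.871;Rz=np.array([[np.cos(th),-np.sin(th)],[np.sin(th),np.cos(th)]])
for n,(cx,cy) in dict(A=(314.5,240),B=(297.5,177)).items():
    cx,cy=int(cx),int(cy);m=np.zeros(hsv.shape[:2],np.uint8);s=np.s_[cy-13:cy+14,cx-12:cx+13]
    m[s]=(hsv[s][...,2]<50)*255
    m=cv2.connectedComponentsWithStats(m); i=1+np.argmax(m[2][1:,4]); yy,xx=np.nonzero(m[1]==i)
    P=(plane(c,np.c_[xx,yy],.068)[:,:2]-O)@Rz*1e3; u=np.linalg.svd(P-P.mean(0))[2][0]
    print(n,len(P),P.mean(0),np.ptp(P,0),"angle",np.degrees(np.arctan2(u[1],u[0])))
```

```text
A 65 [13.0188845  98.26785872] [11.22455294 49.27570501] angle 89.46731653518722
B 19 [ 15.63642741 -94.90788001] [ 6.27965503 48.61080846] angle 91.70024251728444
```

```bash
python3 -c "
from workcell import r
print(r.finish_job())"
```

```text
the job is handed in; nothing more can be done
None
```

The grey cassette is home against the stop, both latch knobs are turned to their end stops with the arms across behind it, and the gripper has let go; the job was handed in at about 21 s and no verdict came back.

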